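Hook the parts tray out to its stops

ROBOT

A 6-joint arm with a two-finger parallel gripper is mounted at the origin on the work surface. World frame = base frame: x ahead of the robot, y to its left, z up, the work surface at z = 0. Lengths are in m, angles in rad, forces in N, time in s.
With the tool pointing down it reaches from about 0.375 to 0.975 m from the base axis. Payload 3.8 kg.
Tool frame: the origin (TCP) lies midway between the tips of the shut fingers; the grasp point (between the pads) lies 19 mm behind it; z points along the fingers, y is the line along which they close (so a half turn about z gives the same grasp; the last joint's range is limited). The gripper opens to 88 mm and grips with 3 to 60 N. Pads are 18 mm wide; open, the fingers measure 123 mm over their backs; the gripper's body (75 mm by 187 mm) begins 45 mm behind the grasp point.
Start: joints at [1.112, 0.264, 1.604, -0, 1.274, -0.037], TCP at [0.276, 0.616, 0.202] pointing down, gripper open.
Joint ranges: [-2.63, 2.63], [-0.94, 2.18], [0.31, 2.57], [-1.31, 4.45], [0, 2.66], [-2.55, 2.55]. Speed limits (rad/s): [2.57, 2.57, 3.14, 3.14, 3.14, 3.14].

INTERFACE

Orientations are given as a rotation vector (axis times angle).
In Python, from cell import manip, inverse_kinematics, cams, order gives the robot as it stands. Calls block until the motion is done:
- manip.move_pose(position, orientation): joint-space move of the TCP to a pose.
- manip.move_linear(position, rate=0.15, rot=None): straight line of the TCP; rot=None keeps the orientation; rate is the mean speed in m/s.
- manip.set_joints(angles): joint-space move.
- manip.set_gripper(opening, force=None): finger opening in m; force is the grip in N (None keeps the last); returns when the fingers have stopped.
- manip.dwell(seconds).
- inverse_kinematics(position, orientation): joint angles nearest the present ones, or None.
- manip.state(): the state.
- cams.capture(name): name is "side" or "top" or "wrist"; returns a dict with "image" (384x512x3 uint8, blue, green, red), "z_map" (384x512 float32, m along the optical axis (not along the pixel's ray), 0 where there is no reading), "intrinsics" (3x3 intrinsics, pixels), "position" and "orientation" of the camera in the world; the wrist camera has in their place "T_tool_cam" (4x4, takes a point from camera to tool coordinates, whose origin is the TCP and whose axes are the flange's). Camera axes: x right, y down, z forward; pixel columns grow to the right and rows downward; lengths in m; the calibration is good to about 2 mm. A picture is of the moment at which its call begins: read the wrist's pose just before it.
A pose or a line that the arm cannot do raises manip.IKError and nothing moves.
- order.close_job(): hands the job in; it is judged then, once.
The state is a dict: "clock": time; "joint_pos": joint angles; "joint_velocities": joint speeds; "tau": joint torques, N m; "tool_pos": TCP position; "tcp_rot": TCP orientation; "contact_force": force on the tool from outside, world axes, zero at the start; "moment": the same for the moment, N m; "gripper_width": finger opening in m; "grasp_force": force on a finger pad.
Only numpy, scipy, OpenCV 4.12 (cv2) and the standard library are available. Lean on these libraries where they do the work, as an engineer would, in place of code of your own. Each camera call takes 0.05 s, during which the arm holds its last target. There are 200 camera calls.

TASK

Take the hook tool from its wooden stand, drop its prong into the pull ring of the parts tray under the low steel cover (the ring sits somewhere along a short bar, so look or feel for it), and with the hook drag the tray out along its lane until it bears firmly against the two front stop blocks; be gentle with it, never pressing or pulling hard, and do not touch the tray with the gripper. Then unhook, leaving the tray at the stops, put the hook tool back upright in its stand as it was, and leave the other things on the bench alone.

Things in the scene. Friction and masses are not known exactly. Their poses are not given: they have to be found in the camera images.
- hook_grip (a point): Centre of the hook tool's wooden grip, 24 x 24 mm square, 52 mm tall (ends 26 mm above and below). Tool upright: z up, x the way the hook reaches. Under the grip is a flat 44 x 44 mm steel collar, 26 to 32 mm below this point.
- hook_tip (a point): End of the hook tool's prong: 30 mm along the tool's x from the grip's axis, 72 mm below hook_grip. Axes as the tool's.
- stand_seat (a point): Top of the fixed wooden stand (84 x 52, 46 mm high), where the grip's axis belongs; x along the slot, z up. The slot, open at the top, is 16 mm wide, from 18 mm behind to 42 mm ahead (+x) of here; shank and prong hang in it, tool's x along the stand's x, the collar resting on the stand's top, so hook_grip is 32 mm above here.
- ring_line (a point): Point on the tray, 21.5 mm in front of its front face, 30 mm above the bench. The flat-lying steel pull ring (hole 15 mm across, bar 6 mm thick, top at 33 mm) is centred level with it but up to 15 mm to either side along y: it sits on a cross bar on the tray's front, slides along it stiffly (about 5 N), and its place is not tracked. x points into the tray (drag towards -x).
- tray_front (a point): Bottom middle of the front face of the blue steel parts tray (120 long, 94 wide, 44 mm high, about 0.4 to 0.85 kg, loose). Axes as ring_line. The ring's cross bar is 56 mm long, 8 mm in front of the face, and passes between the stop blocks.
- stop_line (a point): On the organiser's floor (6 mm over the bench), mid-lane, in the plane of the stop blocks' inner faces: the tray is home when tray_front is here. x points along the lane from the stops towards the cover, whose front edge is 90 mm from here and whose top is 66 mm over the bench.
- stops: The two fixed steel stop blocks at the lane's front end, rigid, 14 mm wide, 14 mm thick, tops 32 mm over the bench, with a 72 mm gap between them for bar and ring. Origin mid-lane, midway through the blocks (7 mm in front of stop_line).
- tray: The parts tray; origin under its centre, 60 mm behind tray_front.
- hook_tool: The hook tool, 0.22 kg; origin on the grip's axis, 72 mm below hook_grip. Under the collar a round 8 mm shank goes down on the grip's axis, turns level to +x (underside of this bar 50 mm below hook_grip), and 30 mm out turns down into a flat-ended round 8 mm prong.
- organiser: The fixed grey steel organiser, 240 x 130 mm: lane 100 mm wide between guides 26 mm high over the bench, low cover at its far half; origin on the bench under its middle, x along the lane away from the stops.
- screw_jar: Bystander: glass jar, 60 mm across, 85 mm high.
- battery: Bystander: tool battery, 75 x 60 x 57 mm.
- screwdriver: Bystander: screwdriver lying on the bench.
- wrench: Bystander: wrench lying on the bench.
- tape_measure: Bystander: tape measure, 64 mm across, 35 mm high.
- glue: Bystander: glue bottle, 56 mm across, 150 mm high.
- paint_can: Bystander: paint can, 90 mm across, 110 mm high.
- washer_box: Bystander: flat cardboard box, 60 x 90 x 22 mm, lying on the cover.
Mind the look-alikes: they are no part of the job. What is shaped like the hook_tool but pink or turquoise is not meant.

How it is judged:
By the outcome, as a careful person would: the job done as asked, in the order asked, and still so for the second after the job is handed in, with the robot touching nothing.
It also fails if it takes over 72 s, if anything falls off the work surface, if the arm or the gripper's body presses on something with over 40 N, if the wrist force passes 120 N, or if a joint passes its speed limit or range.

## Working session

There is one attempt and no reset: what is moved stays moved. The work goes in short steps, each a Python script; the robot and the scene stay as the last script left them, time stands still between calls to the robot, and variables do not carry over. Pictures are saved under pics/ and viewed, at most 10 in all, crops included, and the job is handed in when it is done.

```bash
ls; mkdir -p pics
cat > h.py <<'E'
import numpy as np, cv2
from scipy.spatial.transform import Rotation as R
from cell import manip, inverse_kinematics, cams, order
def rm(o):
    o=np.array(o,float)
    return o if o.shape==(3,3) else (R.from_rotvec(o).as_matrix() if o.size==3 else R.from_quat(o).as_matrix())
def cap(n):
    s=manip.state(); c=cams.capture(n)
    if n=='wrist':
        T=np.eye(4);T[:3,:3]=rm(s['tcp_rot']);T[:3,3]=s['tool_pos'];T=T@np.array(c['T_tool_cam'])
        c['P'],c['Rm']=T[:3,3],T[:3,:3]
    else: c['P'],c['Rm']=np.array(c['position']),rm(c['orientation'])
    return c
def cloud(c):
    z=c['z_map'];K=c['intrinsics'];v,u=np.mgrid[:z.shape[0],:z.shape[1]]
    p=np.stack([(u-K[0,2])/K[0,0]*z,(v-K[1,2])/K[1,1]*z,z],-1)
    w=p@c['Rm'].T+c['P']; w[z==0]=np.nan; return w
def atz(c,u,v,z):
    K=c['intrinsics'];d=c['Rm']@np.array([(u-K[0,2])/K[0,0],(v-K[1,2])/K[1,1],1]);return c['P']+d*(z-c['P'][2])/d[2]
def proj(c,p):
    q=c['Rm'].T@(np.array(p)-c['P']);K=c['intrinsics'];return K[0,0]*q[0]/q[2]+K[0,2],K[1,1]*q[1]/q[2]+K[1,2]
E
cat > a.py <<'E'
from h import *
import pickle
for n in ('top','side'):
    c=cap(n); pickle.dump(c,open(n+'.pkl','wb')); cv2.imwrite(f'pics/{n}.png',cv2.resize(c['image'],(800,600),interpolation=cv2.INTER_CUBIC)); print(n,c['P'],c['orientation'],c['intrinsics'])
E
python3 a.py
```

```text
pics
top [ 0.2472166  -0.02711454  1.5009587 ] [-2.10824369  2.12931472 -0.20022347] [[425.87235387   0.         265.0249113 ]
 [  0.         425.87235387 177.98479163]
 [  0.           0.           1.        ]]
side [ 0.05110931 -0.82011837  0.76620482] [-2.15256393  0.60427708 -0.28125714] [[375.67045536   0.         251.52084626]
 [  0.         375.67045536 187.3646713 ]
 [  0.           0.           1.        ]]
```

View pics/top.png

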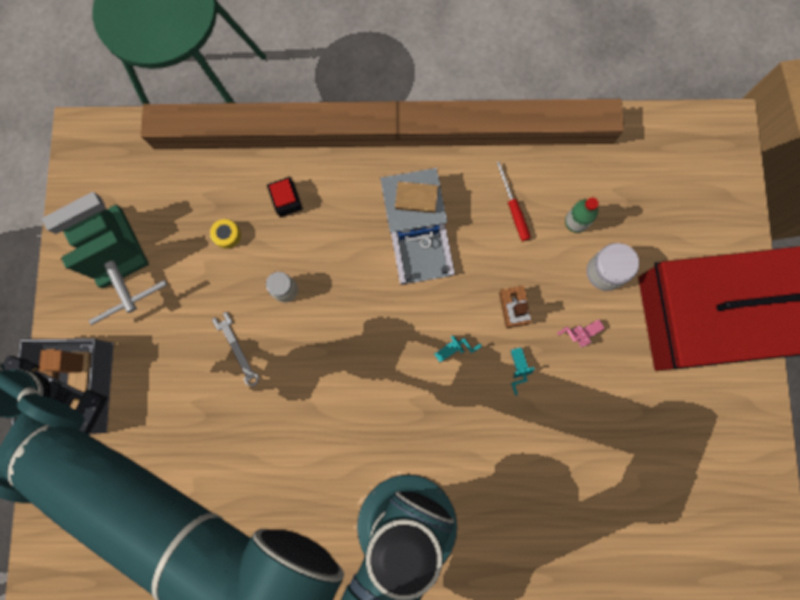

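View pics/side.png

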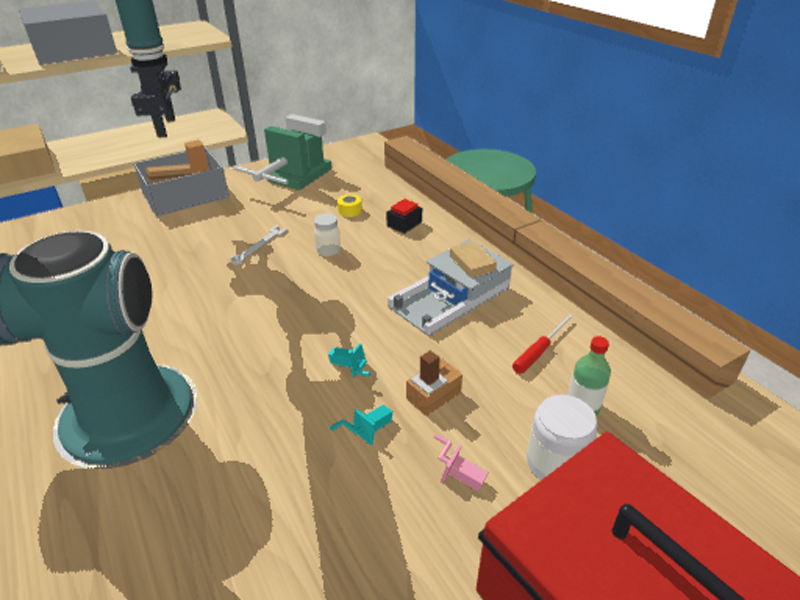

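The hook tool candidates in the top view are turquoise at (457,348) and (520,365), pink at (583,333), and the brown grip in the wooden stand at (517,305). The brown one matches the description. The organiser is at about (420,230), with the tray's blue front at about (420,232) and the ring near (430,242). I'll check both from close up with the wrist camera.

```bash
cat > b.py <<'E'
from h import *
import pickle
c=pickle.load(open('top.pkl','rb'));w=cloud(c)
for n,u,v,z in [('stand',517,307,.046),('grip',518,300,.13),('org',420,230,.03),('ring',430,242,.03)]:
    print(n,atz(c,u*.64,v*.64,z),w[int(v*.64),int(u*.64)])
s=manip.state();print(s['tool_pos'],s['tcp_rot']);cw=cams.capture('wrist');print(cw['T_tool_cam'],cw['intrinsics'])
print(rm(s['tcp_rot']))
E
python3 b.py
```

```text
stand [ 0.46302279 -0.24945539  0.046     ] [ 0.45686744 -0.23856157  0.09856644]
grip [ 0.46527444 -0.23927606  0.13      ] [ 0.48295354 -0.25462988  0.01896702]
org [ 0.64526152 -0.03744768  0.03      ] [ 0.64177833 -0.03452101  0.0456809 ]
ring [ 0.61679974 -0.05988801  0.03      ] [ 0.61953872 -0.05917961  0.03193943]
[0.27603549 0.61520704 0.20053336] [-6.57617804e-01 -3.07148081e+00  3.01902898e-03]
[[ 1.33108933e-03 -9.59717759e-01 -2.80962722e-01  7.16679998e-02]
 [ 9.99999111e-01  1.30050467e-03  2.95308628e-04  2.41457939e-04]
 [ 8.19803978e-05 -2.80962865e-01  9.59718637e-01 -1.82657096e-01]
 [ 0.00000000e+00  0.00000000e+00  0.00000000e+00  1.00000000e+00]] [[327.70608386   0.         258.00336071]
 [  0.         327.70608386 195.53812342]
 [  0.           0.           1.        ]]
[[-9.12337037e-01  4.09439053e-01 -8.91117935e-04]
 [ 4.09440013e-01  9.12335314e-01 -1.77505162e-03]
 [ 8.62229085e-05 -1.98430467e-03 -9.99998028e-01]]
```

```bash
cat > c.py <<'E'
from h import *
import pickle
rv=[0,np.pi,0]
s=manip.state();print(s['clock'])
for n,p in [('w_ring',[.59,-.05,.26]),('w_stand',[.465,-.245,.26])]:
    print(inverse_kinematics(p,rv)); manip.move_pose(p,rv)
    c=cap('wrist');pickle.dump(c,open(n+'.pkl','wb'));cv2.imwrite(f'pics/{n}.png',cv2.resize(c['image'],(800,600),interpolation=cv2.INTER_CUBIC))
    s=manip.state();print(s['clock'],s['tool_pos'],s['tcp_rot'],s['contact_force'])
E
python3 c.py
```

```text
0.15
[-0.12660881  0.07695522  1.71399108  0.          1.35064636 -1.69740514]
2.8083 [ 0.59005205 -0.04920871  0.25984534] [ 1.67863432e-03 -3.14137688e+00 -3.30340595e-04] [ 1.16785898  0.49130334 -0.21724503]
[-0.53231362 -0.0528415   1.84523792  0.          1.34919623 -2.10310995]
3.7833 [ 0.46585483 -0.24410959  0.26006413] [-1.82362643e-03  3.14103719e+00  6.88692310e-04] [1.01455567 0.33869228 0.13579613]
```

View pics/w_ring.png

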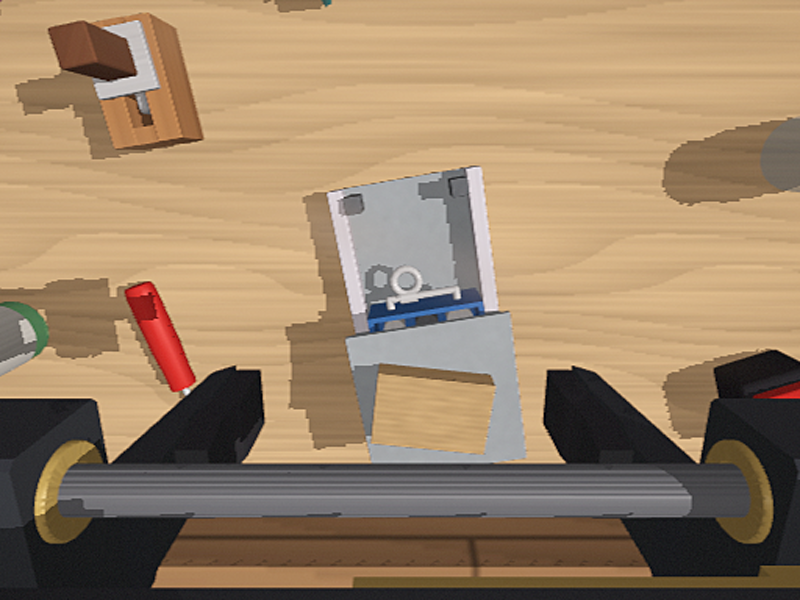

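View pics/w_stand.png

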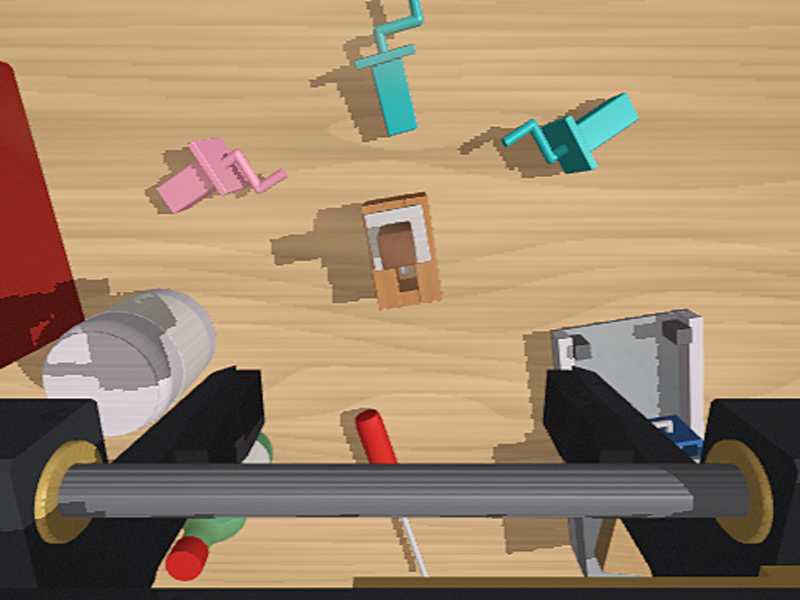

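The ring view shows the brown tool in its stand at (110,75), the ring at (406,281) on its bar from (390,303) to (460,292), the tray's blue rim at (425,312), and the stops at (350,203) and (458,186). In the stand view the grip top is at (398,240) and the slot opens downward at (405,280), which is world +x. Next I'll fit these with the depth data.

```bash
cat > d.py <<'E'
from h import *
import pickle
def rect(n,w,m):
    p=w[m][:,:2]; r=cv2.minAreaRect((p*1000).astype(np.float32)); print(n,len(p),'med',np.median(p,0),'rect mm',np.round(r[0],1),np.round(r[1],1),round(r[2],1),'z',np.median(w[m][:,2]))
c=pickle.load(open('w_stand.pkl','rb'));w=cloud(c);x,y,z=w[...,0],w[...,1],w[...,2]
near=(abs(x-.465)<.07)&(abs(y+.245)<.06)
rect('grip',w,near&(z>.098)&(z<.11))
rect('collar',w,near&(z>.0495)&(z<.056));rect('standtop',w,near&(z>.041)&(z<.0495));rect('standall',w,near&(z>.041)&(z<.056))
print(np.histogram(z[near],bins=np.arange(0,.12,.004)))
c=pickle.load(open('w_ring.pkl','rb'));w=cloud(c);x,y,z=w[...,0],w[...,1],w[...,2]
near=(abs(x-.63)<.16)&(abs(y+.04)<.1)
rect('cover',w,near&(z>.060)&(z<.071)); rect('all',w,near&(z>.003)&(z<.09)); rect('box',w,near&(z>.078)&(z<.095))
# image patches
def crop(n,u0,v0,u1,v1,f,cc):
    im=cc['image'][v0:v1,u0:u1];cv2.imwrite(f'pics/{n}.png',cv2.resize(im,None,fx=f,fy=f,interpolation=cv2.INTER_CUBIC))
crop('cr_ring',200,100,330,220,5,c)
c=pickle.load(open('w_stand.pkl','rb'));crop('cr_stand',220,115,300,205,6,c)
E
python3 d.py
```

```text
grip 518 med [ 0.45366443 -0.2485431 ] rect mm [ 454.4 -248.3] [24.1 23.9] 10.7 z 0.10361065991712157
collar 722 med [ 0.44479754 -0.24558203] rect mm [ 454.3 -248.3] [44.2 44. ] 10.5 z 0.051665448092092725
standtop 1322 med [ 0.48525685 -0.23925753] rect mm [ 468.1 -244.6] [84.2 51.9] 9.3 z 0.04570517573027627
standall 2044 med [ 0.46516152 -0.24177637] rect mm [ 468.1 -244.6] [84.2 51.9] 9.3 z 0.046294065346011104
(array([2348,   17,   17,   20,   21,   18,   24,   19,   51,   23,   47,
       1276,  475,  254,    9,    7,   11,   10,   10,    9,   13,    8,
         14,    9,   13,  361,  153,    0,    0]), array([0.   , 0.004, 0.008, 0.012, 0.016, 0.02 , 0.024, 0.028, 0.032,
       0.036, 0.04 , 0.044, 0.048, 0.052, 0.056, 0.06 , 0.064, 0.068,
       0.072, 0.076, 0.08 , 0.084, 0.088, 0.092, 0.096, 0.1  , 0.104,
       0.108, 0.112, 0.116]))
cover 5557 med [ 0.67642495 -0.00966974] rect mm [708.  -19.6] [130.8 130.3] 9.6 z 0.06576889666028579
all 18307 med [ 0.64806954 -0.02860229] rect mm [642.1 -26.9] [167.5 251.1] 89.2 z 0.0638157275103724
box 3551 med [ 0.70649705 -0.02661349] rect mm [709.5 -26.5] [90.1 61. ] 83.6 z 0.087726044818483
```

View pics/cr_ring.png

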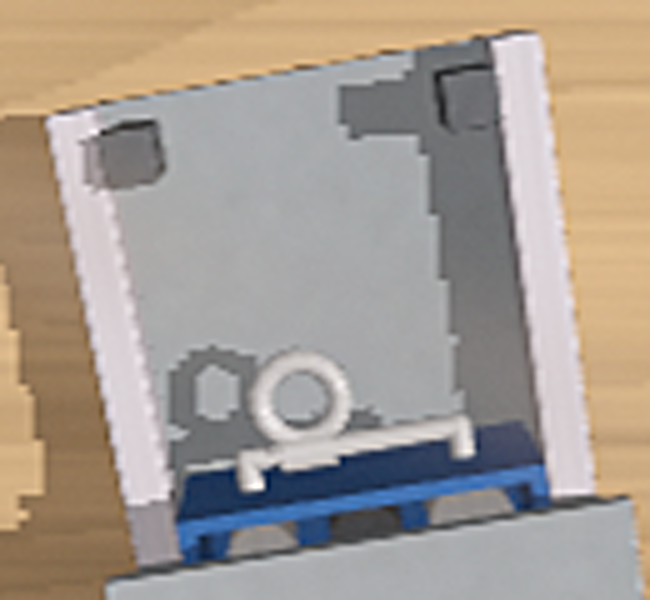

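View pics/cr_stand.png

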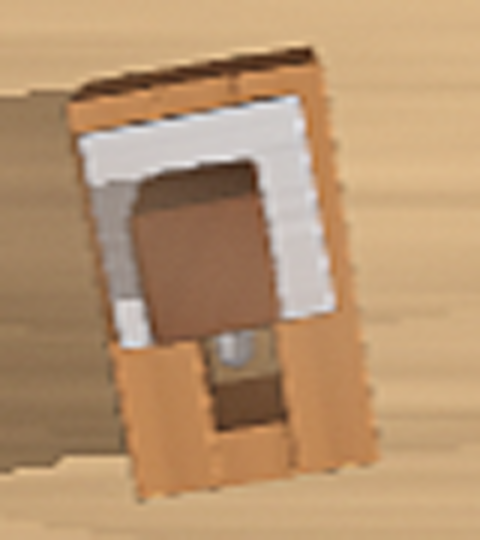

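The crops settle the choice: the collar measures 44 mm and the grip 24 mm, both as described. The tool is at yaw 10.5° with the slot towards +x. The ring's hole is at crop pixel (302,397), and its bar posts are at (250,465) and (462,435). Next come the ring and stop positions.

```bash
cat > e.py <<'E'
from h import *
import pickle
from d import rect
c=pickle.load(open('w_ring.pkl','rb'));w=cloud(c);x,y,z=w[...,0],w[...,1],w[...,2]
f=lambda a,b:(200+a/5-.4,100+b/5-.4)
print('ring',atz(c,*f(302,397),.031),'outer L/R/T/B',[np.round(atz(c,*f(*q),.030),4) for q in [(248,397),(354,397),(302,348),(302,447)]])
print('posts',atz(c,*f(252,460),.03),atz(c,*f(462,430),.03))
a=np.deg2rad(9.5);u=np.array([np.cos(a),np.sin(a)]);n=np.array([-u[1],u[0]])
cov=np.array([.708,-.0196]);s=(w[...,:2]-cov)@u;t=(w[...,:2]-cov)@n
m=(s>-.18)&(s<-.135)&(abs(t)<.053)&(z>.0285)&(z<.036)
for sg in (-1,1):
    k=m&(t*sg>.025);print('stop',k.sum(),np.percentile(s[k],[2,98]),np.percentile(t[k],[2,98]))
m=(s>-.13)&(s<-.06)&(abs(t)<.04)&(z>.026)&(z<.038)
print('ring pts',m.sum());rect('r',w,m)
k=m; print(np.percentile(s[k],[1,99]),np.percentile(t[k],[1,99]))
mm=(s>-.12)&(s<-.05)&(abs(t)<.05)&(z>.046)&(z<.054);print('trayrim',np.percentile(s[mm],[1,5,95]),np.percentile(t[mm],[1,99]))
g=(z>.022)&(z<.029)&(s<-.05)&(abs(t)<.07)&(s>-.19);print('guides',np.percentile(t[g],[1,99]),np.percentile(s[g],[1]))
for p in ([.6154,-.05],):
    pass
p=atz(c,*f(302,397),.031)[:2];print('ring s,t',(p-cov)@u,(p-cov)@n)
for q in [(252,460),(462,430)]:
    p=atz(c,*f(*q),.03)[:2];print('post s,t',(p-cov)@u,(p-cov)@n)
E
python3 e.py | grep -v -e grip -e collar -e stand
```

```text
(array([2348,   17,   17,   20,   21,   18,   24,   19,   51,   23,   47,
       1276,  475,  254,    9,    7,   11,   10,   10,    9,   13,    8,
         14,    9,   13,  361,  153,    0,    0]), array([0.   , 0.004, 0.008, 0.012, 0.016, 0.02 , 0.024, 0.028, 0.032,
       0.036, 0.04 , 0.044, 0.048, 0.052, 0.056, 0.06 , 0.064, 0.068,
       0.072, 0.076, 0.08 , 0.084, 0.088, 0.092, 0.096, 0.1  , 0.104,
       0.108, 0.112, 0.116]))
cover 5557 med [ 0.67642495 -0.00966974] rect mm [708.  -19.6] [130.8 130.3] 9.6 z 0.06576889666028579
all 18307 med [ 0.64806954 -0.02860229] rect mm [642.1 -26.9] [167.5 251.1] 89.2 z 0.0638157275103724
box 3551 med [ 0.70649705 -0.02661349] rect mm [709.5 -26.5] [90.1 61. ] 83.6 z 0.087726044818483
ring [ 0.61663676 -0.04661111  0.031     ] outer L/R/T/B [array([ 0.6169, -0.0606,  0.03  ]), array([ 0.6168, -0.0332,  0.03  ]), array([ 0.604 , -0.0467,  0.03  ]), array([ 0.6303, -0.0466,  0.03  ])]
posts [ 0.63381565 -0.05960872  0.03      ] [ 0.62559068 -0.00496408  0.03      ]
stop 132 [-0.16838146 -0.15479698] [-0.05027764 -0.03698059]
stop 134 [-0.16854531 -0.15533121] [0.0353562  0.04862597]
ring pts 699
r 699 med [ 0.62904968 -0.03888767] rect mm [625.7 -33.1] [46.5 79. ] 9.3 z 0.032318367785600266
[-0.10591165 -0.0602736 ] [-0.0364498   0.03698574]
trayrim [-0.07252873 -0.07233041 -0.0641629 ] [-0.04654896  0.04636207]
guides [-0.06223727  0.06101323] [-0.17369632]
ring s,t -0.09456837070052491 -0.011561388477484799
post s,t -0.07977029693849308 -0.027216076426875596
post s,t -0.07886350123734653 0.028036660756575328
```

```bash
cat >> h.py <<'E'
def ori(yaw): return (R.from_euler('z',yaw,degrees=True)*R.from_euler('x',180,degrees=True)).as_rotvec()
G=np.array([.4543,-.2483]); DZ=.011   # grip axis in stand; TCP this far below hook_grip
a=np.deg2rad(9.5);U=np.array([np.cos(a),np.sin(a)]);N=np.array([-U[1],U[0]])
S0=np.array([.708,-.0196])-.155*U
def lane(s,t,tipz):  # TCP for prong at lane coords
    return np.r_[S0+(s-.030)*U+t*N, tipz+.072-DZ]
def st(m=''):
    s=manip.state();print(m,round(s['clock'],2),np.round(s['tool_pos'],4),'F',np.round(s['contact_force'],1),'w',round(s['gripper_width'],4),'g',round(s['grasp_force'],1));return s
E
cat > f.py <<'E'
from h import *
manip.move_pose(np.r_[G,.17],ori(10.5)); st('above')
manip.move_linear(np.r_[G,.078-DZ],rate=.12); st('down')
manip.set_gripper(.015,force=30); st('grip')
manip.move_linear(np.r_[G,.165],rate=.1); st('up')
manip.move_pose(lane(.0604,-.0116,.075),ori(9.5)); st('over')
c=cap('wrist');import pickle;pickle.dump(c,open('w2.pkl','wb'));cv2.imwrite('pics/w2.png',cv2.resize(c['image'],(800,600),interpolation=cv2.INTER_CUBIC))
E
python3 f.py
```

```text
above 6.28 [ 0.4545 -0.2482  0.1701] F [ 0.2  0.5 -0.2] w 0.0876 g 0.0
down 7.28 [ 0.455  -0.2487  0.0678] F [0.4 0.5 0.9] w 0.0883 g 0.0
grip 8.43 [ 0.4547 -0.2485  0.0674] F [1.1 0.4 2.8] w 0.0148 g 1.6
up 9.57 [ 0.4537 -0.2479  0.1641] F [-1.3  0.3  0.1] w 0.0151 g 0.0
over 10.52 [ 0.5865 -0.0523  0.1357] F [-0.1 -0.7  0.3] w 0.0146 g 0.0
```

View pics/w2.png

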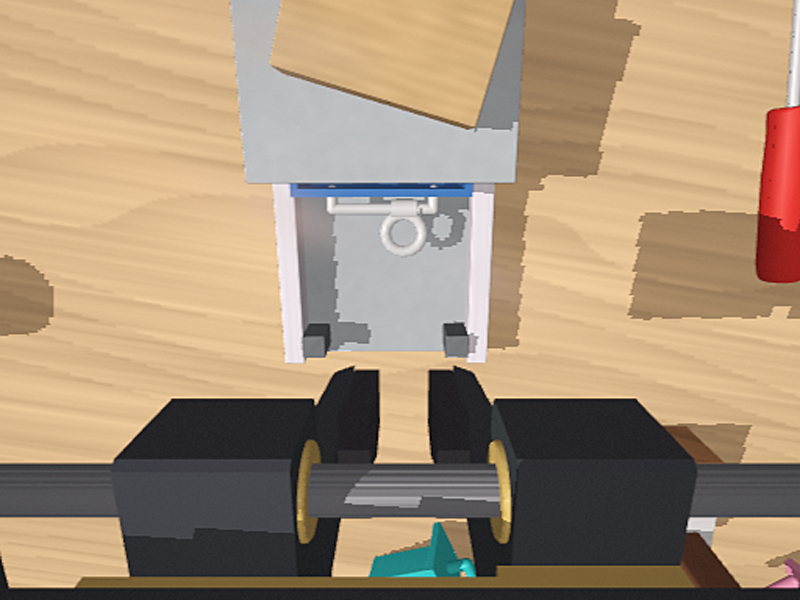

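The gripper closed empty: width 15 mm, no tool between the pads. I'll look at the stand before doing anything else.

```bash
cat > g.py <<'E'
from h import *
import pickle
manip.set_gripper(.088)
manip.move_pose(np.r_[G+[0.0,0],.26],[0,np.pi,0]);st()
c=cap('wrist');pickle.dump(c,open('w3.pkl','wb'))
w=cloud(c);x,y,z=w[...,0],w[...,1],w[...,2]
from d import rect
near=(abs(x-.465)<.09)&(abs(y+.245)<.08)
for n,a,b in [('grip',.09,.125),('mid',.058,.09),('collar',.0495,.056),('standall',.041,.056)]:
    m=near&(z>a)&(z<b)
    if m.sum()>5: rect(n,w,m)
    else: print(n,m.sum())
a=cv2.resize(c['image'][80:272,156:412],(400,300),interpolation=cv2.INTER_CUBIC)
s=cams.capture('side')['image'][200:296,240:368]
cv2.imwrite('pics/w3.png',np.hstack([a,cv2.resize(s,(400,300),interpolation=cv2.INTER_CUBIC)]))
E
python3 g.py|tail -8
```

```text
0.108, 0.112, 0.116]))
cover 5557 med [ 0.67642495 -0.00966974] rect mm [708.  -19.6] [130.8 130.3] 9.6 z 0.06576889666028579
all 18307 med [ 0.64806954 -0.02860229] rect mm [642.1 -26.9] [167.5 251.1] 89.2 z 0.0638157275103724
box 3551 med [ 0.70649705 -0.02661349] rect mm [709.5 -26.5] [90.1 61. ] 83.6 z 0.087726044818483
grip 540 med [ 0.45275841 -0.24819195] rect mm [ 454.1 -248.4] [24.1 23.9] 10.8 z 0.1035228921646309
mid 91 med [ 0.44250259 -0.25040897] rect mm [ 444.7 -246.5] [27.6 12.3] 68.0 z 0.0757432322199767
collar 711 med [ 0.44490119 -0.24702348] rect mm [ 454.2 -248.3] [44.  43.9] 10.4 z 0.051693115576041226
standall 1997 med [ 0.46375103 -0.24182663] rect mm [ 468.3 -244.6] [84.6 52. ] 9.4 z 0.04625565761361661
```

View pics/w3.png

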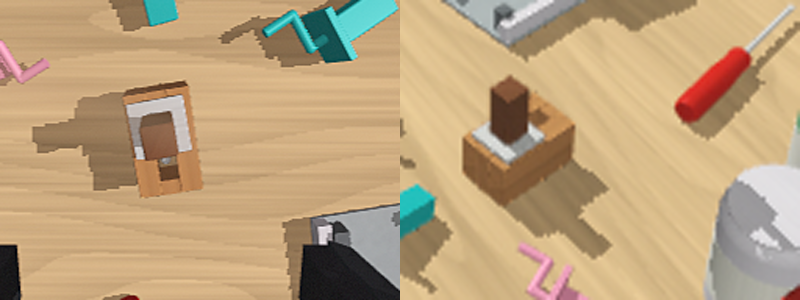

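```bash
cat > i.py <<'E'
from h import *
import pickle
from d import rect
c=pickle.load(open('w2.pkl','rb'));w=cloud(c);x,y,z=w[...,0],w[...,1],w[...,2]
print('##')
near=(abs(x-.63)<.1)&(abs(y+.04)<.1)&(z<.07)
f=lambda a,b:(a*.64-.2,b*.64-.2)
print('ring w2',atz(c,*f(404,232),.031))
mm=near&(z>.046)&(z<.054);print('coverfront x', np.nanpercentile(x[near&(z>.062)],[1,5]))
print('proj TCP', np.array(proj(c,[.5865,-.0523,.1357]))/.64)
T=np.array(c['T_tool_cam']);K=c['intrinsics'];zz=c['z_map']
for (u,v) in [(370,378),(440,378),(370,450),(440,450),(345,370),(470,370)]:
    a,b=int(u*.64),int(v*.64);d=zz[b,a];print((u,v),d,np.round(T@[(a-K[0,2])/K[0,0]*d,(b-K[1,2])/K[1,1]*d,d,1],4))
c=pickle.load(open('top.pkl','rb'));w=cloud(c);x,y,z=w[...,0],w[...,1],w[...,2]
near=(abs(x-.465)<.09)&(abs(y+.245)<.08)
rect('top stand',w,near&(z>.040)&(z<.056));rect('top grip',w,near&(z>.09)&(z<.12))
print(manip.state()['gripper_width'])
E
python3 i.py|sed -n '/##/,$p'
```

```text
##
ring w2 [ 0.61826194 -0.04761688  0.031     ]
coverfront x [0.63794757 0.64373376]
proj TCP [402.449385   354.63634234]
(370, 378) 0.15196389 [ 0.01   -0.01   -0.0426  1.    ]
(440, 378) 0.15262535 [ 0.0097  0.0109 -0.042   1.    ]
(370, 450) 0.11482284 [ 0.0095 -0.0075 -0.0815  1.    ]
(440, 450) 0.1150032 [ 0.0094  0.0083 -0.0813  1.    ]
(345, 370) 0.15455398 [ 0.0112 -0.0177 -0.0396  1.    ]
(470, 370) 0.34540284 [-0.0647  0.0447  0.137   1.    ]
top stand 245 med [ 0.47459055 -0.24146021] rect mm [ 468.7 -247.7] [84.2 52.1] 8.9 z 0.04861968389369764
top grip 60 med [ 0.45409848 -0.25085333] rect mm [ 455.3 -251. ] [24.6 24. ] 9.9 z 0.10432919365943527
0.08787174268440448
```

```bash
cat > j.py <<'E'
from h import *
import pickle
for n in ('w3','w2','w_ring'):
    c=pickle.load(open(n+'.pkl','rb'));T=np.array(c['T_tool_cam']);K=c['intrinsics'];zz=c['z_map'];v,u=np.mgrid[:384,:512]
    p=np.stack([(u-K[0,2])/K[0,0]*zz,(v-K[1,2])/K[1,1]*zz,zz],-1)@T[:3,:3].T+T[:3,3]
    m=(zz>0)&(abs(p[...,0])<.03)&(abs(p[...,1])<.09)&(p[...,2]<.02)
    print(n,'finger z max',np.percentile(p[m][:,2],[50,99,99.9]))
for cam in ('side','top'):
    c=cap(cam);w=cloud(c);s=manip.state()
    d=w-np.array(s['tool_pos']);m=(np.linalg.norm(d[...,:2],axis=-1)<.08)&(d[...,2]>-.1)&(d[...,2]<.2)
    print(cam,s['tool_pos'],m.sum(),np.percentile(d[m][:,2],[0,1,5,50]) if m.any() else '')
    print(np.histogram(d[m][:,2],bins=np.arange(-.1,.2,.02))[0])
    k=m&(d[...,2]<.06)&(d[...,2]>-.03); print(np.percentile(d[k],[2,50,98],axis=0) if k.any() else '')
E
python3 j.py
```

```text
w3 finger z max [-0.11735817 -0.04153794 -0.0371756 ]
w2 finger z max [-0.12400368 -0.04307443 -0.03717535]
w_ring finger z max [-0.11737658 -0.04139973 -0.03717067]
side [ 0.4543195  -0.2481776   0.25986849] 2233 [0.03725408 0.04270578 0.05472248 0.14507888]
[  0   0   0   0   0   0   6 149 167  69 211 282 660 261 428]
[[-0.0116152  -0.05846277  0.03968491]
 [-0.00563659 -0.0430566   0.05028688]
 [ 0.0083675   0.0564563   0.05986778]]
top [ 0.45432598 -0.24819246  0.25987766] 417 [0.11533908 0.1163749  0.11859583 0.14398321]
[  0   0   0   0   0   0   0   0   0   0  42 106 206   0  63]
```

Both cameras put the real fingertips 37 mm behind the reported TCP, so the fingers closed just above the grip (tip height 0.104 m). I'll correct for this offset and grasp again, watching the forces.

```bash
sed -i 's/DZ=.011 /DZ=.048 /' h.py
cat > f.py <<'E'
from h import *
manip.move_pose(np.r_[G,.12],ori(10.5)); s=st('above');f0=np.array(s['contact_force'])
for z in (.06,.045,.078-DZ):
    manip.move_linear(np.r_[G,z],rate=.1); s=st('down')
    if np.linalg.norm(np.array(s['contact_force'])-f0)>6: raise SystemExit('contact')
manip.set_gripper(.015,force=35); s=st('grip')
if s['gripper_width']<.02: raise SystemExit('missed')
manip.move_linear(np.r_[G,.115],rate=.1); st('up')
manip.move_pose(lane(.0604,-.0116,.055),ori(9.5)); st('over')
c=cap('wrist');import pickle;pickle.dump(c,open('w4.pkl','wb'));cv2.imwrite('pics/w4.png',cv2.resize(c['image'][60:300,96:416],(800,600),interpolation=cv2.INTER_CUBIC))
E
python3 f.py
```

```text
above 17.26 [ 0.4544 -0.2484  0.1202] F [1.1 1.  0.5] w 0.0881 g 0.0
down 18.01 [ 0.4546 -0.2485  0.0603] F [-0.1  0.2  0.7] w 0.0881 g 0.0
down 18.31 [ 0.454  -0.2481  0.0449] F [-0.5  0.7  0.3] w 0.0882 g 0.0
down 18.61 [ 0.4538 -0.248   0.0297] F [-0.6 -0.2  0.1] w 0.0881 g 0.0
grip 19.59 [ 0.4543 -0.2484  0.03  ] F [-0.8 -1.2 -1. ] w 0.0235 g 35.0
up 20.59 [ 0.4537 -0.2479  0.1142] F [ 0.2 -0.7 -2. ] w 0.0239 g 35.0
over 21.54 [ 0.5864 -0.0523  0.0786] F [ 0.5 -0.3 -2.6] w 0.0235 g 35.0
```

View pics/w4.png

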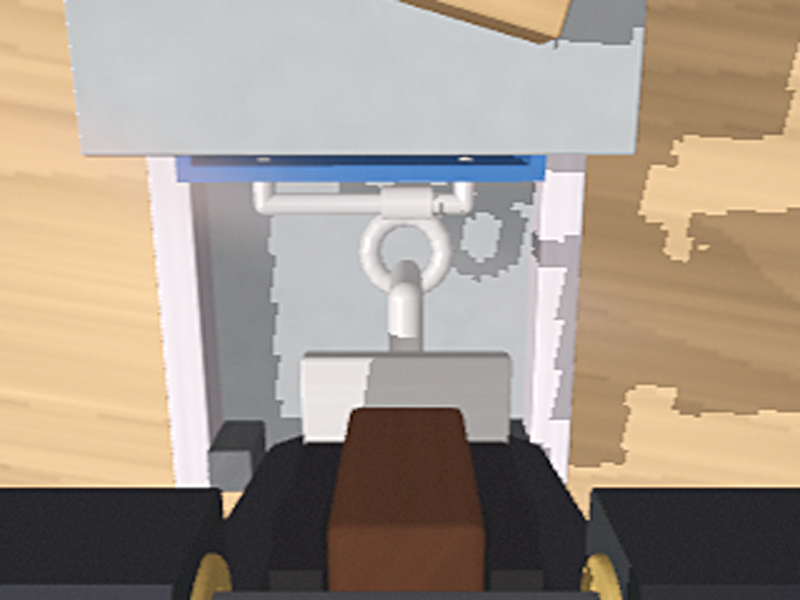

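The tool is held: width 23.5 mm, and about 2 N of weight on the sensor. The ring hole is at crop pixel (405,253) and the prong at (406,275). Next I'll compute the prong-to-ring offset in the tool frame.

```bash
cat > k.py <<'E'
from h import *
import pickle
c=pickle.load(open('w4.pkl','rb'));w=cloud(c);z=w[...,2]
t=np.array(manip.state()['tool_pos'])[:2]
S=(w[...,:2]-t)@U;L=(w[...,:2]-t)@N
m=(S>.008)&(S<.05)&(abs(L)<.012)&(z>.05)&(z<.1)
hook=m
print('hook pts',m.sum(),'z',np.percentile(z[m],[1,50,99]),'S',np.percentile(S[m],[1,99,99.8]),'L',np.percentile(L[m],[1,99]),'median L',np.median(L[m]))
b=m&(S>.03);print('prong S>30',b.sum(),z[b].min(),np.percentile(L[b],[2,98]))
f=lambda a,b:(96+a/2.5-.3,60+b/2.5-.3)
r=atz(c,*f(405,253),.031)[:2];print('ring rel S,L',(r-t)@U,(r-t)@N)
m=(S>0.018)&(S<.06)&(abs(L)<.03)&(z>.0285)&(z<.036)
p=np.c_[S[m],L[m]];p=p[p[:,0]<.038]
from scipy.optimize import least_squares
q=least_squares(lambda a:np.hypot(p[:,0]-a[0],p[:,1]-a[1])-.0105,[.03,0],loss='soft_l1',f_scale=.001).x;print('fit ring',q,len(p))
E
python3 k.py
```

```text
hook pts 933 z [0.05666514 0.0848234  0.09997948] S [0.01119274 0.03391716 0.03400696] L [-0.01128999  0.0112493 ] median L -0.00022276739049098844
prong S>30 203 0.05387039482698644 [-0.00365374  0.00366153]
ring rel S,L 0.031237216112049614 0.00046190105249503633
fit ring [ 0.031313  -0.0002449] 420
```

```bash
cat > l.py <<'E'
from h import *
s=st();f0=np.array(s['contact_force'])
manip.move_linear(lane(.0615,-.0116,.040),rate=.08)
for z in (.034,.030,.026,.021,.016):
    manip.move_linear(lane(.0615,-.0116,z),rate=.04);s=st('z%.3f'%z)
    if s['contact_force'][2]-f0[2]>4: manip.move_linear(lane(.0615,-.0116,.045)); raise SystemExit('contact')
c=cap('wrist');cv2.imwrite('pics/w5.png',cv2.resize(c['image'][60:300,96:416],(800,600),interpolation=cv2.INTER_CUBIC))
E
python3 l.py
```

```text
21.59 [ 0.5865 -0.0528  0.0789] F [ 0.  -0.3 -2.4] w 0.0237 g 35.0
z0.034 22.23 [ 0.5878 -0.0514  0.0576] F [ 0.5 -1.1 -2. ] w 0.0239 g 35.0
z0.030 22.48 [ 0.5878 -0.0513  0.0537] F [ 0.   0.3 -1.3] w 0.0237 g 35.0
z0.026 22.73 [ 0.5878 -0.0513  0.0496] F [ 0.6  0.3 -2. ] w 0.0236 g 35.0
z0.021 23.01 [ 0.5876 -0.0514  0.0445] F [-0.9 -0.1 -2.1] w 0.0237 g 35.0
z0.016 23.28 [ 0.5877 -0.0514  0.0395] F [-1.   0.4 -2.5] w 0.0235 g 35.0
```

View pics/w5.png

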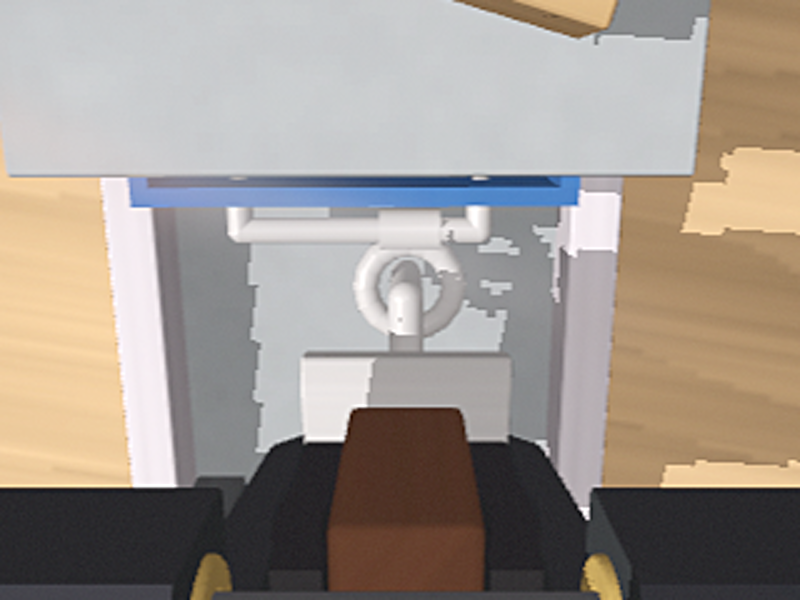

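The prong is down inside the ring hole at about (405,275), with no contact force. Now the slow drag, watching the pull force.

```bash
cat > m.py <<'E'
from h import *
def F(n=6):
    q=[]
    for _ in range(n): q.append(manip.state()['contact_force']);manip.dwell(.02)
    q=np.mean(q,0);return np.round([q[:2]@U,q[:2]@N,q[2]],2)
print('f0',F(10),manip.state()['clock'])
for s in (.05,.035,.02,.005,-.010,-.018):
    manip.move_linear(lane(s,-.0116,.016),rate=.05);f=F();print(s,f)
    if f[0]>9: raise SystemExit('hard')
b=f[0]
for i in range(16):
    s-=.001;manip.move_linear(lane(s,-.0116,.016),rate=.02);f=F();print(round(s,4),f)
    if f[0]>b+4.5: break
st()
E
python3 m.py
```

```text
f0 [ 0.04  0.07 -2.  ] 23.5
0.05 [ 3.05  0.27 -0.59]
0.035 [ 4.27 -0.07  0.3 ]
0.02 [3.46 0.43 0.41]
0.005 [ 3.97  0.12 -0.22]
-0.01 [ 3.21 -0.24 -0.59]
-0.018 [ 3.25  0.08 -1.22]
-0.019 [ 4.6   0.07 -2.9 ]
-0.02 [ 4.53  0.08 -3.46]
-0.021 [ 4.35  0.18 -3.45]
-0.022 [ 3.52  0.29 -3.51]
-0.023 [ 3.79  0.24 -3.02]
-0.024 [ 4.03  0.25 -3.28]
-0.025 [ 5.6  -0.23 -3.98]
-0.026 [ 6.62  0.26 -5.33]
-0.027 [ 7.74  0.06 -6.28]
-0.028 [ 7.39  0.01 -5.24]
-0.029 [ 7.9   0.17 -5.18]
 30.44 [ 0.501  -0.0664  0.0407] F [ 7.6  1.1 -5.4] w 0.0236 g 35.0
```

```bash
cat > n.py <<'E'
from h import *
c=cap('wrist');w=cloud(c);z=w[...,2]
s=(w[...,:2]-S0)@U;t=(w[...,:2]-S0)@N
m=(abs(s)<.03)&(abs(t)<.052)&(z>.046)&(z<.054)
for lo,hi in ((-.045,-.03),(-.03,-.01),(.01,.03),(.03,.045)):
    k=m&(t>lo)&(t<hi);print('rim front',(lo,hi),k.sum(),np.percentile(s[k],[2,10,50]) if k.sum()>5 else '')
print('rim t',np.percentile(t[m],[.5,99.5]))
cv=(z>.062)&(z<.07)&(abs(t)<.05)&(s>.05);print('cover front',np.percentile(s[cv],[.5,2]))
tp=np.array(manip.state()['tool_pos']);S=(w[...,:2]-tp[:2])@U;L=(w[...,:2]-tp[:2])@N
T=manip.state();print('tilt',R.from_rotvec(T['tcp_rot']).as_matrix()[:,2])
g=(abs(S)<.03)&(abs(L)<.025)&(z>.05)&(z<.13)
for lo in np.arange(.05,.13,.005):
    k=g&(z>=lo)&(z<lo+.005)
    if k.sum()>8: print(round(lo,3),k.sum(),'Smax',np.percentile(S[k],98),'L',np.percentile(L[k],[2,98]))
k=(z>.04)&(z<.05)&(S>.01)&(S<.045)&(abs(L)<.003)
if k.sum()>5:
    print('bar top: z vs S',np.polyfit(S[k],z[k],1),k.sum(),'front',np.percentile(S[k],99))
E
python3 n.py
```

```text
rim front (-0.045, -0.03) 338 [0.00078991 0.00128219 0.00347885]
rim front (-0.03, -0.01) 456 [-0.02925012 -0.02722846  0.00188839]
rim front (0.01, 0.03) 311 [0.00175994 0.00181929 0.00377317]
rim front (0.03, 0.045) 689 [0.00224942 0.0032411  0.01233986]
rim t [-0.04848178  0.04555243]Traceback (most recent call last):
  File "n.py", line 8, in <module>
    cv=(z>.062)&(z<.07)&(abs(t)<.05)&(s>.05);print('cover front',np.percentile(s[cv],[.5,2]))
                                                                 ~~~~~~~~~~~~~^^^^^^^^^^^^^^
    return _quantile_unchecked(
        a, q, axis, out, overwrite_input, method, keepdims, weights)
    return _ureduce(a,
                    func=_quantile_ureduce_func,
    ...<5 lines>...
                    overwrite_input=overwrite_input,
                    method=method)
    r = func(a, **kwargs)
    result = _quantile(arr,
                       quantiles=q,
    ...<2 lines>...
                       out=out,
                       weights=wgt)
    slices_having_nans = np.isnan(arr[-1, ...])
                                  ~~~^^^^^^^^^
IndexError: index -1 is out of bounds for axis 0 with size 0
```

```bash
cat > n.py <<'E'
from h import *
def tray():
    c=cap('wrist');w=cloud(c);z=w[...,2]
    s=(w[...,:2]-S0)@U;t=(w[...,:2]-S0)@N
    m=(s>-.008)&(s<.06)&(abs(t)<.053)&(z>.046)&(z<.054)
    B=[];
    for lo in np.r_[np.arange(-.046,-.016,.003),np.arange(.014,.044,.003)]:
        k=m&(t>lo)&(t<lo+.003)
        if k.sum()>8: B.append((lo+.0015,np.percentile(s[k],3)))
    B=np.array(B);p=np.polyfit(B[:,0],B[:,1],1);r=abs(B[:,1]-np.polyval(p,B[:,0]));k=r<2.5*np.median(r);p=np.polyfit(B[k,0],B[k,1],1);print('front: slope deg',np.rad2deg(p[0]),'s at -43,0,43',np.polyval(p,[-.043,0,.043])*1e3,len(B),k.sum())
    # side edges (t extremes along s) -> tray yaw
    for sg in (-1,1):
        E=[]
        for lo in np.arange(.004,.05,.003):
            q=m&(s>lo)&(s<lo+.003)&(t*sg>.03)
            if q.sum()>4: E.append((lo,np.percentile(t[q]*sg,97)*sg))
        if len(E)>4: E=np.array(E);pp=np.polyfit(E[:,0],E[:,1],1);print('side',sg,np.rad2deg(-pp[0]),pp[1])
        g=(z>.022)&(z<.029)&(s>-.01)&(s<.08)&(t*sg>.053)&(t*sg<.068);E=[]
        for lo in np.arange(-.01,.08,.004):
            q=g&(s>lo)&(s<lo+.004)
            if q.sum()>4: E.append((lo,np.percentile(t[q]*sg,97)*sg))
        if len(E)>4: E=np.array(E);pp=np.polyfit(E[:,0],E[:,1],1);print('guide',sg,np.rad2deg(-pp[0]),pp[1],len(E))
        q=(z>.0285)&(z<.036)&(s>-.02)&(s<.003)&(t*sg>.033)&(t*sg<.053)
        if q.sum()>8: print('stop',sg,q.sum(),np.percentile(s[q],[3,97]),np.percentile(t[q],[3,97]))
    T=manip.state();tp=np.array(T['tool_pos']);S=(w[...,:2]-tp[:2])@U;L=(w[...,:2]-tp[:2])@N
    k=(z>.036)&(z<.056)&(S>.01)&(S<.045)&(abs(L)<.002)
    if k.sum()>8: p=np.polyfit(S[k],z[k],1);print('bar',np.rad2deg(p[0]),np.polyval(p,.02),k.sum(),'Smax',S[k].max())
    k=(abs(S)<.02)&(abs(L)<.012)&(z>.095)&(z<.13)
    if k.sum()>8: 
        A=np.c_[S[k],L[k],np.ones(k.sum())];p=np.linalg.lstsq(A,z[k],rcond=None)[0];print('griptop plane',p,k.sum())
if __name__=='__main__': tray();st()
E
python3 n.py
```

```text
front: slope deg 1.0512555625037645 s at -43,0,43 [0.59078622 1.37974466 2.16870311] 20 17
side -1 1.0292411461802242 -0.04809725617277556
guide -1 -0.24020894696507222 -0.06316123538946243 20
stop -1 525 [-0.01340054 -0.00130559] [-0.0510374  -0.03782331]
side 1 1.058879450772415 0.04556264651470967
guide 1 -0.20149920158701598 0.05982529407371702 20
stop 1 593 [-0.01343397 -0.00027271] [0.03432948 0.04753668]
bar -13.392146608558114 0.04836077885213526 225 Smax 0.03614395318390845
griptop plane [-1.08955805  0.01599974  0.11917151] 2934
 30.54 [ 0.501  -0.0665  0.0407] F [ 7.6  2.2 -4.3] w 0.0236 g 35.0
```

The tray touches the right stop but is yawed about 1.2°, so the left side lags by roughly 1.6 mm. The tool is also creeping in the pads. I'll grip firmer and pull slightly more, with a limit on the force.

```bash
cat > o.py <<'E'
from h import *
from m2 import F
from n import tray
manip.set_gripper(.015,force=60)
s=-.029;print(F())
for i in range(8):
    s-=.0007;manip.move_linear(lane(s,-.0116,.016),rate=.02);f=F();print(round(s,4),f)
    if f[0]>11.5: break
st();tray()
E
sed -n 1,5p m.py > m2.py; python3 o.py
```

```text
[ 7.35 -0.09 -4.74]
-0.0297 [ 8.33  0.12 -5.42]
-0.0304 [ 9.51 -0.8  -5.59]
-0.0311 [ 9.84 -0.67 -6.46]
-0.0318 [10.38 -0.38 -6.06]
-0.0325 [11.24 -0.23 -5.58]
-0.0332 [12.47  0.09 -7.17]
 32.96 [ 0.4997 -0.0672  0.0416] F [13.1  2.3 -7. ] w 0.0234 g 60.0
front: slope deg -0.19768302410516694 s at -43,0,43 [0.4282105  0.27985106 0.13149161] 20 18
side -1 -0.28118707553989997 -0.04811276459208312
guide -1 -0.26772827940143307 -0.06315889720525796 20
stop -1 533 [-0.01315624 -0.0010193 ] [-0.05102632 -0.03779799]
side 1 -0.3358236841481509 0.04552305335721725
guide 1 -0.238117734052305 0.05988379125463597 20
stop 1 537 [-0.01381232 -0.00163599] [0.03436533 0.04759717]
bar -14.543802370377998 0.049763250670749354 244 Smax 0.03652714760957606
griptop plane [-1.18418537  0.02286441  0.12020096] 3010
```

The tray is now square and against both stops: its slope of -0.2° equals the guides', and both sides are at about 0. I'll relieve the pull, centre the prong in the hole and lift.

```bash
cat > p.py <<'E'
from h import *
from m2 import F
from n import tray
s=-.0332
for i in range(14):
    s+=.001;manip.move_linear(lane(s,-.0116,.016),rate=.02);f=F(5);print(round(s,4),f)
    if f[0]<.8: break
s+=.0022;manip.move_linear(lane(s,-.0116,.016),rate=.02);print('centre',F(8),s)
for z in (.022,.028,.034,.050):
    manip.move_linear(lane(s,-.0116,z),rate=.05);print(z,F(3))
manip.move_linear(lane(s,-.0116,.085),rate=.1)
st();tray()
import pickle;pickle.dump(cap('wrist'),open('w6.pkl','wb'))
E
python3 p.py
```

```text
-0.0322 [10.08 -0.17 -4.3 ]
-0.0312 [ 8.23 -0.65 -2.13]
-0.0302 [ 5.99 -0.6  -0.55]
-0.0292 [ 5.07 -1.14  1.25]
-0.0282 [ 5.06 -1.73  1.03]
-0.0272 [ 4.34 -1.7   0.19]
-0.0262 [ 2.81 -1.84 -0.97]
-0.0252 [ 1.26 -1.12 -1.9 ]
-0.0242 [ 0.16  0.01 -2.36]
centre [ 0.16 -0.18 -2.24] -0.021999999999999992
0.022 [ 0.35 -0.04 -2.05]
0.028 [ 0.15 -0.04 -2.12]
0.034 [ 0.32  0.22 -2.54]
0.05 [ 0.09  0.25 -2.03]
 38.37 [ 0.5059 -0.0652  0.1092] F [ 0.1 -0.2 -2.5] w 0.0235 g 60.0
front: slope deg -0.07647639107485268 s at -43,0,43 [0.76679079 0.7093959  0.65200101] 20 18
side -1 -0.1252190911395873 -0.048035744567484204
guide -1 -0.26346239775828373 -0.06329546675400269 23
stop -1 286 [-0.01313448 -0.00146655] [-0.05117763 -0.03796417]
side 1 -0.3185861356481188 0.04533021272642415
guide 1 -0.17538393453877457 0.05977354106171769 23
stop 1 288 [-0.01331385 -0.00156773] [0.03434792 0.04761424]
griptop plane [-1.38942604  0.00794605  0.14964287] 27
```

```bash
cat > q.py <<'E'
from h import *
import pickle
c=pickle.load(open('w6.pkl','rb'));w=cloud(c);z=w[...,2];T=manip.state();tp=np.array(T['tool_pos']);S=(w[...,:2]-tp[:2])@U;L=(w[...,:2]-tp[:2])@N
D=z-tp[2]
k=(S>.013)&(S<.0235)&(abs(L)<.021)&(abs(D-.022)<.006)
A=np.c_[S[k],L[k],np.ones(k.sum())];p=np.linalg.lstsq(A,D[k],rcond=None)[0];r=D[k]-A@p;print('collar plane',p,k.sum(),r.std(),'expect c .022')
k=(abs(L)<.021)&(abs(D-.022)<.006)&(S<.03);print('collar S max',np.percentile(S[k],[95,99]),'L',np.percentile(L[k],[1,99]))
k=(S>.02)&(S<.05)&(abs(L)<.006)&(D>-.03)&(D<.012)
for lo in np.arange(-.028,.012,.004):
    q=k&(D>=lo)&(D<lo+.004)
    if q.sum()>5: print('D',round(lo,3),q.sum(),'Smax',S[q].max(),'Lmed',np.median(L[q]))
print('tip D expected -0.024, Dmin',D[k].min())
k=(abs(S)<.02)&(abs(L)<.014)&(D>.05)&(D<.085);print('grip top D',np.percentile(D[k],[50,99]),k.sum(),'exp .074')
E
python3 q.py
```

```text
collar plane [-0.16983229 -0.00239278  0.02531359] 1747 0.0011995314347292188 expect c .022
collar S max [0.02309885 0.02335375] L [-0.02062161  0.02060989]
D -0.024 12 Smax 0.03622131001622422 Lmed -0.0006491038651125954
D -0.02 14 Smax 0.03616905438823568 Lmed -0.0012662801667246864
D -0.016 19 Smax 0.03627082883648792 Lmed -0.00033309995596511295
D -0.012 17 Smax 0.03608545687003735 Lmed -0.0003319389334726773
D -0.008 23 Smax 0.03598903208218609 Lmed -0.00033097842353445827
D -0.004 19 Smax 0.03591329376134753 Lmed -0.0009087407693153847
D 0.0 45 Smax 0.03562973735464088 Lmed -0.0008952651230637182
D 0.004 343 Smax 0.03542817398267854 Lmed -0.0003450091906143184
tip D expected -0.024, Dmin -0.023255591269449247
grip top D [0.07262859 0.08225812] 3779 exp .074
```

The tool came out cleanly. It is tilted about 2° nose-up in the pads, so I'll tilt the gripper back by 2° and lower it into the stand, watching forces.

```bash
cat > r.py <<'E'
from h import *
from m2 import F
o=(R.from_euler('z',9.8,degrees=True)*R.from_euler('y',2,degrees=True)*R.from_euler('x',180,degrees=True)).as_rotvec()
P=G-.002*U
manip.move_pose(np.r_[P,.118],o);f0=F();print(f0);st()
for z in (.08,.066,.055,.045,.036,.032):
    manip.move_linear(np.r_[P,z],rate=.08);f=F(3);print(z,f)
    if np.abs(f-f0).max()>5: raise SystemExit('contact')
z=.032
for i in range(7):
    z-=.0005;manip.move_linear(np.r_[P,z],rate=.02);f=F(4);print(round(z,4),f)
    if f[2]-f0[2]>2.5: break
st()
E
python3 r.py
```

```text
[ 0.13  0.2  -1.94]
 39.35 [ 0.4526 -0.2471  0.1175] F [ 0.1  0.3 -2.4] w 0.0234 g 60.0
0.08 [-0.42 -0.14 -1.96]
0.066 [ 0.03 -0.19 -2.3 ]
0.055 [ 0.12 -0.41 -1.65]
0.045 [ 0.17 -0.18 -2.05]
0.036 [ 0.03  0.11 -1.89]
0.032 [ 0.68 -0.29 -1.75]
0.0315 [-0.2   0.24 -2.04]
0.031 [-0.06  0.06 -2.31]
0.0305 [ 0.42  0.63 -2.5 ]
0.03 [-0.63  0.63  0.13]
0.0295 [-2.29  2.03  5.69]
 43.25 [ 0.4524 -0.2487  0.0302] F [-2.8  2.5  5.3] w 0.0235 g 60.0
```

```bash
cat > s.py <<'E'
from h import *
import pickle
P=G-.002*U
manip.set_gripper(.088);st('open')
manip.move_linear(np.r_[P,.13],rate=.15)
def rect(n,w,m):
    r=cv2.minAreaRect((w[m][:,:2]*1000).astype(np.float32));print(n,m.sum(),np.round(r[0],1),np.round(r[1],1),round(r[2],1),'z',np.round(np.percentile(w[m][:,2],[2,50,98]),4))
manip.move_pose(np.r_[G,.26],[0,np.pi,0])
c=cap('wrist');w=cloud(c);x,y,z=w[...,0],w[...,1],w[...,2]
near=(abs(x-.465)<.09)&(abs(y+.245)<.08)
for n,a,b in [('grip',.098,.11),('collar',.0495,.056),('stand',.041,.056)]: rect(n,w,near&(z>a)&(z<b))
manip.move_pose([.545,-.045,.26],[0,np.pi,0])
c=cap('wrist');w=cloud(c);x,y,z=w[...,0],w[...,1],w[...,2]
s=(w[...,:2]-S0)@U;t=(w[...,:2]-S0)@N
for sg in (-1,1):
    q=(z>.0295)&(z<.035)&(s>-.02)&(s<.004)&(t*sg>.033)&(t*sg<.053);print('stop',q.sum(),np.percentile(s[q],[2,98]))
    q=(z>.045)&(z<.054)&(s>-.02)&(s<.03)&(t*sg>.02)&(t*sg<.046);print('rim',q.sum(),np.percentile(s[q],[1,5]))
    q=(z>.008)&(z<.044)&(s>-.006)&(s<.01)&(t*sg>.0)&(t*sg<.034);print('face',q.sum(),np.percentile(s[q],[10,50,90]) if q.sum() else '')
st()
E
python3 s.py
```

```text
open 44.29 [ 0.4523 -0.2487  0.0295] F [ 0.2  0.1 -0.2] w 0.0882 g 0.0
grip 512 [ 453.8 -248. ] [24.3 23.9] 9.9 z [0.1005 0.1036 0.1052]
collar 711 [ 454.  -247.9] [44.1 44. ] 9.7 z [0.0501 0.0517 0.0535]
stand 2004 [ 468.1 -244.6] [84.4 52.1] 9.4 z [0.044  0.0463 0.053 ]
stop 128 [-0.01332667  0.00071062]
rim 137 [0.00019977 0.00044101]
face 181 [-0.00495572  0.00034583  0.0006824 ]
stop 129 [-0.01379659  0.00033561]
rim 144 [-6.27809930e-05  1.64856156e-04]
face 181 [-0.00428532  0.00030575  0.00853545]
 48.63 [ 0.5447 -0.0462  0.26  ] F [-0.3 -0.7 -0. ] w 0.0882 g 0.0
```

The tray is at both stops and the tool is back upright in its seat, within about 0.5 mm of where it was. Handing in.

```bash
python3 -c "
from cell import order; print(order.close_job())"
```

```text
the job is handed in; nothing more can be done
None
```

I hooked the tray, dragged it square against both stops with a peak pull of about 13 N, put the hook tool back upright in its stand, and handed the job in at about 49 s; the first grasp closed above the grip and missed without moving anything.

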